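# Set the eyelet of a wooden gift tag in a sprung bench press

## Task

Slide the wooden tag, hole end first, into the channel of the bench eyelet press until it sits flat and fully home against the back stop. Then push the press's knob down through the tag's hole until you feel the plunger come up firmly against its inner stop, hold it there for half a second without forcing it (about 18 N; 25 N is too much), and let it spring back up by itself, leaving the tag home in the press. Do not shove the tag, and leave the jar, the stamp and the ribbon spool where they stand.

Things in the scene. Friction and masses are not known exactly. Their poses are not given: they have to be found in the camera images.
- tag: loose flat wooden gift tag, 140 (its x) x 36 (its y) x 6 mm, about 40 g; origin at the centre of its underside; +x points to the end with the hole. Starts lying on the table with the hole end away from the robot; can be pinched across its 36 mm width. A brass eyelet rim stands 1 mm proud round the hole on the upper side
- tag_hole (a point): centre of the tag's 12 mm hole at the underside; 56 mm along the tag's +x from its origin, 14 mm from its leading end
- press: bench eyelet press, fixed. Origin on the table under the plunger's axis; x points from the channel's open mouth to the back stop (the way the tag slides in), z up. Base plate 130 x 96 x 12 mm, x = -60 to +70 mm; its top is the channel's bed. The head above it is 44 mm wide, x = -24 to +65 mm, 44 to 78 mm above the table; the channel has no other roof
- press_seat (a point): point on the channel's bed on the plunger's axis, 12 mm above the press's origin: where the centre of the tag's hole must be. The back stop's face is 14 mm beyond it along the press's x; a tag that is home sticks out 66 mm in front of the plate, 12 mm above the table
- press_mouth (a point): middle of the bed's front edge, 60 mm before press_seat, where the tag enters. The channel's side fences stand 10 mm above the bed, 39.6 mm apart (2 mm play each side of the tag) from 38 mm before press_seat to the back stop, and flare out to about 56 mm apart at the mouth
- plunger (a joint): travel of the sprung vertical plunger in m: 0 fully up, grows as it is pushed down. The spring gives 2 to 6 N; the unseen rigid stop inside the head comes anywhere between 15 and 30 mm (differs each time), where the force climbs steeply: 14 N or more means firmly bottomed, over 25 N is overload. Its 6 mm pin meets a tag at 12 mm of travel and halts on the wood unless the hole is below it
- knob_top (a point): centre of the flat top of the plunger's round wooden knob (38 mm across, top 140 mm above the table when up); moves with the plunger; push it straight down
- jar_c: bystander: glass candle jar with silver tin lid, 60 mm across, 60 mm high, stands to the left of the press; origin at the centre of its underside
- stamp_a: bystander: wooden hand stamp, 29 x 43 x 75 mm, stands to the right of the press; origin at the centre of its underside
- spool_2: bystander: flat ribbon spool, 74 x 69 x 22 mm, lies beyond the tag; origin at the centre of its underside
Things that resemble listed ones, but are neither listed nor needed, are in the scene too. Of the things like the tag, leave any that is white; of the rest the larger one is meant. Leave any blue look-alike of the press alone.

How it is judged:
On the way, in this order (a step that is already met when the one before it is completed fails the run):
1. the tag lies home in the channel, its hole within 3 mm of the seat, before the knob is pressed (plunger above 5 mm) (horizontal distance between tag_hole and press_seat below 0.003 m and z of tag_hole in the frame of press between 0.01 and 0.0145 m and value of joint plunger below 0.005 m), for 0.2 s.
2. with the tag home the plunger is pressed to its stop: more than 13.7 mm of travel and at least 14 N on the knob for 0.3 s (horizontal distance between tag_hole and press_seat below 0.003 m and z of tag_hole in the frame of press between 0.01 and 0.0145 m and value of joint plunger above 0.0137 m and contact force between the fingers and press above 14 N), for 0.3 s.
At the end, for the whole second after the job is handed in: The tag lies flat (within 0.06 rad) on the bed, right side up and at rest, its hole's centre within 3 mm of the seat sideways and less than 2.5 mm above the bed; the plunger is back up (within 2 mm of its top); jar, stamp and spool within 15 mm of where they stood (horizontal distance between tag_hole and press_seat below 0.003 m and z of tag_hole in the frame of press between 0.01 and 0.0145 m and value of joint plunger below 0.002 m and linear speed of tag below 0.02 m/s and angle between tag's own z axis and vertical below 0.06 rad and not (distance of jar_c from where it was at the start of the episode above 0.015 m) and not (distance of stamp_a from where it was at the start of the episode above 0.015 m) and not (distance of spool_2 from where it was at the start of the episode above 0.015 m)); the robot touches nothing.
It fails at once if more than 25 N on the press or its knob (contact force between any of the fingers, the arm and press above 25 N).
It fails at once if the tag shoved against the press with more than 25 N (contact force between tag and press above 25 N).
It fails at once if jar, stamp or spool moved by more than 15 mm (distance of any of jar_c, stamp_a, spool_2 from where it was at the start of the episode above 0.015 m).
It also fails if it takes over 58 s, if anything falls off the work surface, if the arm or the gripper's body presses on something with over 40 N, if the wrist force passes 120 N, or if a joint passes its speed limit or range.

## Robot

A 6-joint arm with a two-finger parallel gripper is mounted at the origin on a cart in front of the work surface, level with it; the furniture and walls round the work are solid. World frame = base frame: x ahead of the robot, y to its left, z up, the work surface at z = 0. Lengths are in m, angles in rad, forces in N, time in s.
With the tool pointing down it reaches from about 0.35 to 0.85 m from the base axis. Payload 8.1 kg.
Tool frame: the origin (TCP) lies between the finger pads; the fingertips stand 11 mm ahead of it and the grasp point (between the pads) lies 8 mm behind it (robot.tips_ahead is the distance from the TCP to the fingertips, in m); z points along the fingers, y is the line along which they close (so a half turn about z gives the same grasp; the last joint's range is limited). The gripper opens to 93 mm and grips with 3 to 60 N. Pads are 15 mm wide; open, the fingers measure 128 mm over their backs; the gripper's body (75 mm by 188 mm) begins 65 mm behind the grasp point.
Start: joints at [1.022, 0.13, 1.488, -0, 1.523, -0.085], TCP at [0.268, 0.537, 0.23] pointing down, gripper open.
Joint ranges: [-2.96, 2.96], [-0.89, 2.26], [0.02, 2.5], [-1.34, 4.48], [0, 2.73], [-2.66, 2.66]. Speed limits (rad/s): [2.39, 2.39, 2.79, 3.14, 3.14, 3.14].

## Interface

Orientations are given as a rotation vector (axis times angle).
In Python, from plant import robot gives the robot as it stands. The module is installed in compiled form; this text tells all that it offers.
- The arm moves only by the tool move_arm, never from a script. Its argument "deltas" is one flat list of numbers, 7 for each row, row after row: the shift along the tool's x, y, z in m, then the turn, a rotation vector about the tool's x, y, z in rad, then the opening, from 0 (shut) to 1 (fully open). A call has 1 to 12 rows; each row is the pose to reach, as a shift and turn from the pose commanded when the call began, along the tool's axes at that moment; what a row does not reach only later rows make up. A row lasts 1/8 s, in which the tool goes at most 62.5 mm and 10.7 degrees, less where a joint would pass 70% of its speed; a pose out of reach is approached as far as the arm can. A call with a gripper value outside its range is refused whole. The fingers move at their own pace and stop on an object; "squeeze" is the grip in N (left out, the last holds). Time passes only in rows, so rows that repeat a pose let the fingers close. It gives the time, the measured TCP pose, the force, the opening and the grip force at its end, in the units of the state.
- robot.read_state(): the state, without advancing time (a new reading comes with each control period).
- robot.read_camera(name): name is "scene" or "side" or "wrist"; returns (picture, depth): 384x512x3 uint8, red, green, blue; 384x512 float32, m along the optical axis (not along the pixel's ray), 0 where there is no reading.
- robot.camera_model(name): a dict with "K" (3x3 intrinsics, pixels), "R" (3x3) and "t" (3): a world point X has camera coordinates R X + t; the wrist camera has in their place "tool_from_camera" (4x4, takes a point from camera to tool coordinates, whose origin is the TCP and whose axes are the flange's). Camera axes: x right, y down, z forward; pixel columns grow to the right and rows downward; lengths in m; the calibration is good to about 2 mm. A picture is of the moment at which its call begins: read the wrist's pose just before it. camera_model takes no time and is no camera call.
- robot.close_job(): hands the job in; it is judged then, once.
Trained networks look in the newest picture that a camera, given by its name, has taken for a name from the list of things; names that differ only in an ending like _2 or _b are one class to them, and where a whole thing is asked for, a point or a joint stands for the part that bears it (a point fixed in the world has none). Each returns a list of dicts, best first, with "confidence" (0 to 1); they miss things now and then, are a little off and sometimes report something else, mostly with a low value. They report only what shows in the picture. A call takes as long as a camera call. They do not tell look-alikes from the thing itself.
- robot.recognise(camera, label): "uv" ([column, row] in pixels, amid what is visible of it).
The state is a dict: "t": time; "q": joint angles; "dq": joint speeds; "joint_torque": joint torques, N m; "tool_pos": TCP position; "orientation": TCP orientation; "force": force on the tool from outside, world axes, zero at the start; "wrist_torque": the same for the moment, N m; "opening": finger opening in m; "gripper_force": force on a finger pad.
Only numpy, scipy, OpenCV 4.12 (cv2) and the standard library are available. Lean on these libraries where they do the work, as an engineer would, in place of code of your own. Each camera call takes 0.05 s, during which the arm holds its last target. There are 200 camera calls.

## Working session

There is one attempt and no reset: what is moved stays moved. The work goes in short steps, Python scripts to look and compute and a tool call to move; the robot and the scene stay as the last step left them, time stands still between calls to the robot, and variables do not carry over. Pictures are saved under pics/ and viewed, at most 10 in all, crops included, and the job is handed in when it is done.

Besides the shell and the picture viewer there is one more tool, called after "Request:" as name(argument=value, ...) on one line, values as JSON. move_arm: Moves the arm, as the interface text tells. Its arguments: {"type":"object","properties":{"deltas":{"type":"array","items":{"type":"number"}},"squeeze":{"type":"number"}},"required":["deltas"]}

```bash
mkdir -p pics; cat > h.py <<'E'
import numpy as np, cv2
from scipy.spatial.transform import Rotation as Ro
from plant import robot
def grab(name,fn):
    s=robot.read_state(); im,d=robot.read_camera(name); m=robot.camera_model(name)
    np.savez('pics/'+fn+'.npz',im=im,d=d); cv2.imwrite('pics/'+fn+'.png',im[:,:,::-1])
    if name=='wrist':
        T=np.eye(4);T[:3,:3]=Ro.from_rotvec(s['orientation']).as_matrix();T[:3,3]=s['tool_pos'];T=T@m['tool_from_camera']
        R=T[:3,:3].T;t=-R@T[:3,3]
    else: R=np.array(m['R']);t=np.array(m['t'])
    K=np.array(m['K']); v,u=np.mgrid[:384,:512]
    P=np.stack([(u-K[0,2])/K[0,0]*d,(v-K[1,2])/K[1,1]*d,d],-1)
    W=(P-t)@R
    np.savez('pics/'+fn+'.npz',im=im,d=d,W=W,K=K,R=R,t=t)
    return im,d,W
def proj_z(K,R,t,uv,z):
    r=R.T@np.linalg.inv(K)@np.array([uv[0],uv[1],1.]); c=-R.T@t
    return c+r*(z-c[2])/r[2]
E
python3 - <<'E'
from h import *
for n in ['scene','side']:
    im,d,W=grab(n,n+'0')
    for l in ['tag','press','knob_top','jar_c','stamp_a','spool_2','tag_hole']:
        for r in robot.recognise(n,l):
            u,v=map(int,r['uv']); print(n,l,round(r['confidence'],2),u,v,W[v,u].round(3))
a=cv2.imread('pics/scene0.png');b=cv2.imread('pics/side0.png')
print(robot.read_state()['t'],robot.read_state()['orientation'])
E
```

```text
scene tag 0.95 280 354 [ 0.471 -0.401  0.003]
scene tag 0.79 254 300 [ 0.474 -0.259  0.007]
scene tag 0.6 242 247 [ 0.512 -0.101  0.006]
scene press 0.94 258 177 [0.649 0.079 0.06 ]
scene press 0.86 194 161 [0.493 0.226 0.069]
scene knob_top 0.6 255 178 [0.639 0.079 0.059]
scene jar_c 0.65 246 148 [0.672 0.218 0.061]
scene stamp_a 0.59 278 200 [ 0.678 -0.001  0.019]
scene spool_2 0.7 309 250 [ 0.667 -0.201  0.023]
scene tag_hole 0.9 283 355 [ 0.475 -0.407  0.006]
scene tag_hole 0.87 238 255 [ 0.491 -0.12   0.006]
scene tag_hole 0.76 261 304 [ 0.485 -0.275  0.004]
side tag 0.87 222 233 [ 0.491 -0.128 -0.002]
side tag 0.65 220 262 [ 0.476 -0.275  0.003]
side tag 0.5 221 288 [ 0.473 -0.38   0.   ]
side tag 0.17 260 186 [0.654 0.078 0.051]
side press 0.66 220 172 [0.506 0.266 0.013]
side press 0.63 258 186 [0.645 0.072 0.055]
side knob_top 0.65 256 166 [0.637 0.085 0.138]
side jar_c 0.64 262 168 [0.688 0.248 0.032]
side stamp_a 0.61 269 204 [0.678 0.002 0.016]
side spool_2 0.62 274 236 [ 0.663 -0.189  0.02 ]
side tag_hole 0.88 223 292 [ 0.477 -0.399  0.004]
side tag_hole 0.74 221 231 [ 0.488 -0.118 -0.   ]
side tag_hole 0.71 222 260 [ 0.483 -0.267  0.004]
0.8 [7.22012787e-01 3.05746143e+00 6.59792703e-05]
```

```bash
python3 -c "
import cv2
a=cv2.imread('pics/scene0.png')[120:384,150:360]
cv2.imwrite('pics/v1.png',cv2.resize(a,None,fx=2.27,fy=2.27,interpolation=cv2.INTER_CUBIC))"
```

```text
(no output)
```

View pics/v1.png

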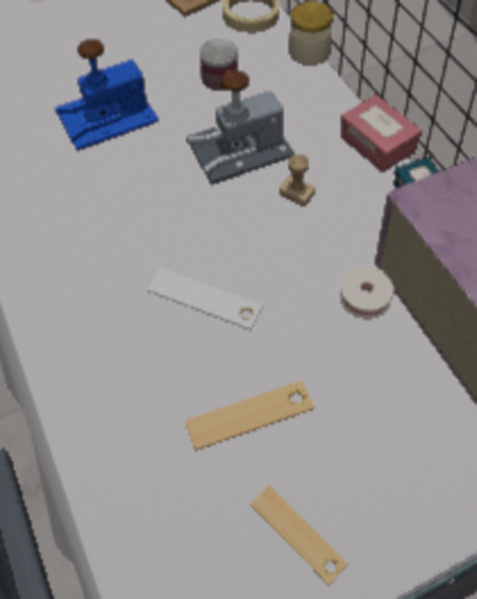

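The larger wooden tag is at scene px (260,303) with its hole at (281,295). The grey press is at (255,178), its mouth facing the robot. Next I'll get rough poses, then look from the wrist.

```bash
python3 - <<'E'
from h import *
z=np.load('pics/scene0.npz');im,W,K,R,t=[z[k] for k in ['im','W','K','R','t']]
hsv=cv2.cvtColor(im,cv2.COLOR_RGB2HSV)
m=((hsv[...,1]>70)&(hsv[...,0]>8)&(hsv[...,0]<28)).astype(np.uint8); m[:280]=0;m[322:]=0;m[:,:225]=0;m[:,300:]=0
v,u=np.nonzero(m)
p=np.array([proj_z(K,R,t,(a,b),.006)[:2] for a,b in zip(u,v)])
print(len(p));print(cv2.minAreaRect(p.astype(np.float32)*1000))
print('hole',proj_z(K,R,t,(281,295),.006))
# press: points grey head top z 0.07-0.085
W2=W.reshape(-1,3)
for n in ['scene0','side0']:
    W2=np.load('pics/%s.npz'%n)['W'].reshape(-1,3)
    s=(abs(W2[:,0]-.66)<.12)&(abs(W2[:,1]-.08)<.08)
    for lo,hi in [(.13,.15),(.07,.085),(.008,.018)]:
        q=W2[s&(W2[:,2]>lo)&(W2[:,2]<hi)]
        if len(q)>4: print(n,lo,len(q),q.mean(0).round(3),cv2.minAreaRect(q[:,:2].astype(np.float32)*1000))
print(robot.camera_model('wrist'))
E
```

```text
709
((483.8580627441406, -270.1669921875), (35.06703567504883, 137.51541137695312), 83.98615264892578)
hole [ 0.54092018 -0.27627685  0.006     ]
scene0 0.13 104 [0.643 0.097 0.139] ((644.875, 98.2261734008789), (37.59587860107422, 34.89095687866211), 8.334330558776855)
scene0 0.07 277 [0.665 0.094 0.077] ((664.5947875976562, 99.37509155273438), (47.244285583496094, 88.943359375), 88.00086212158203)
scene0 0.008 511 [0.636 0.084 0.013] ((637.2557373046875, 81.7785873413086), (101.37018585205078, 154.3717041015625), 55.53318405151367)
side0 0.13 49 [0.645 0.095 0.137] ((643.9868774414062, 97.294677734375), (31.55074119567871, 37.404178619384766), 22.543088912963867)
side0 0.07 146 [0.667 0.093 0.076] ((667.0465698242188, 97.28046417236328), (47.36945343017578, 87.05582427978516), 86.96404266357422)
side0 0.008 232 [0.634 0.086 0.012] ((644.4439086914062, 85.54505920410156), (114.90177154541016, 144.38735961914062), 58.684112548828125)
{'K': array([[300.87307147,   0.        , 253.12109439],
       [  0.        , 300.87307147, 200.0528691 ],
       [  0.        ,   0.        ,   1.        ]]), 'tool_from_camera': array([[-1.55891897e-04, -9.62282240e-01, -2.72053058e-01,
         7.60166712e-02],
       [ 9.99999938e-01, -6.36982397e-05, -3.47712330e-04,
         1.82823946e-04],
       [ 3.17268099e-04, -2.72053095e-01,  9.62282190e-01,
        -1.54436772e-01],
       [ 0.00000000e+00,  0.00000000e+00,  0.00000000e+00,
         1.00000000e+00]])}
```

Request:
move_arm(deltas=[-0.4765, -0.2557, -0.02, 0, 0, -0.43, 1, -0.4765, -0.2557, -0.02, 0, 0, -0.43, 1, -0.4765, -0.2557, -0.02, 0, 0, -0.43, 1, -0.4765, -0.2557, -0.02, 0, 0, -0.43, 1, -0.4765, -0.2557, -0.02, 0, 0, -0.43, 1, -0.4765, -0.2557, -0.02, 0, 0, -0.43, 1, -0.4765, -0.2557, -0.02, 0, 0, -0.43, 1, -0.4765, -0.2557, -0.02, 0, 0, -0.43, 1, -0.4765, -0.2557, -0.02, 0, 0, -0.43, 1, -0.4765, -0.2557, -0.02, 0, 0, -0.43, 1, -0.4765, -0.2557, -0.02, 0, 0, -0.43, 1])

```text
t: 2.17
tool_pos: [0.5799, 0.095, 0.2495]
orientation: [-0.054, -3.141, -0.001]
force: [0.9, 0.6, -0.3]
opening: 0.0928
gripper_force: 0.0
```

```bash
python3 - <<'E'
from h import *
im,d,W=grab('wrist','w1')
s=robot.read_state();print(s['t'],s['tool_pos'],s['q'].round(2) if hasattr(s['q'],'round') else s['q'],s['force'])
W2=W.reshape(-1,3)
s=(abs(W2[:,0]-.64)<.12)&(abs(W2[:,1]-.095)<.075)&(d.ravel()>0)
for lo,hi in [(.13,.15),(.07,.085),(.009,.016)]:
    q=W2[s&(W2[:,2]>lo)&(W2[:,2]<hi)]
    if len(q)>4: print(lo,len(q),q.mean(0).round(4),cv2.minAreaRect(q[:,:2].astype(np.float32)*1000))
E
```

```text
2.225 [0.579701   0.09558845 0.24952329] [ 0.08  0.09  1.5   0.    1.56 -1.46] [ 0.34442885 -0.17151151 -0.67366656]
0.13 1086 [0.6424 0.1014 0.1385] ((643.9912109375, 101.34943389892578), (36.706138610839844, 35.553016662597656), 88.23905944824219)
0.07 1222 [0.6537 0.0998 0.0768] ((665.1107788085938, 100.70567321777344), (43.60433578491211, 88.27571868896484), 87.43150329589844)
0.009 3499 [0.6369 0.1013 0.0115] ((648.9808959960938, 101.4377212524414), (95.68289947509766, 132.55453491210938), 88.03919219970703)
```

View pics/w1.png

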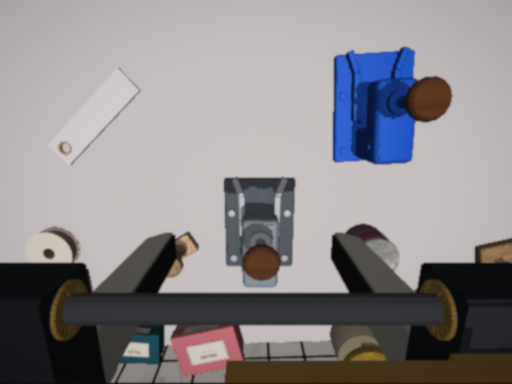

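The picture shows the grey press at px (260,235), mouth towards the robot, with the knob at (262,262). The press is at about (0.644, 0.1015), yaw -2.1°. Now the tag.

Request:
move_arm(deltas=[0.0975, -0.3636, 0.05, 0, 0, 0.07, 1, 0.0975, -0.3636, 0.05, 0, 0, 0.07, 1, 0.0975, -0.3636, 0.05, 0, 0, 0.07, 1, 0.0975, -0.3636, 0.05, 0, 0, 0.07, 1, 0.0975, -0.3636, 0.05, 0, 0, 0.07, 1, 0.0975, -0.3636, 0.05, 0, 0, 0.07, 1, 0.0975, -0.3636, 0.05, 0, 0, 0.07, 1, 0.0975, -0.3636, 0.05, 0, 0, 0.07, 1])

```text
t: 3.22
tool_pos: [0.4707, -0.2642, 0.1997]
orientation: [0.163, 3.137, 0.001]
force: [0.1, -0.2, -0.7]
opening: 0.093
gripper_force: 0.0
```

```bash
cat > tag.py <<'E'
from h import *
def tag(fn,zt=.006,yr=(-.33,-.2)):
    im,d,W=grab('wrist',fn)
    z=np.load('pics/%s.npz'%fn);K,R,t=z['K'],z['R'],z['t']
    hsv=cv2.cvtColor(im,cv2.COLOR_RGB2HSV)
    m=((hsv[...,1]>70)&(hsv[...,0]>8)&(hsv[...,0]<28)&(W[...,1]>yr[0])&(W[...,1]<yr[1])).astype(np.uint8)
    n,l,st,_=cv2.connectedComponentsWithStats(m); k=1+np.argmax(st[1:,4]);m=(l==k).astype(np.uint8)
    v,u=np.nonzero(m);p=np.array([proj_z(K,R,t,(a,b),zt)[:2] for a,b in zip(u,v)])
    print(len(p),st[k],cv2.minAreaRect(p.astype(np.float32)*1000), 'z',np.median(W[m>0][:,2]))
    c,h=cv2.findContours(m,cv2.RETR_CCOMP,cv2.CHAIN_APPROX_NONE)
    for i,q in enumerate(c):
        if h[0][i][3]>=0 and cv2.contourArea(q)>20:
            print('hole',cv2.contourArea(q),proj_z(K,R,t,q[:,0].mean(0),zt+.001).round(4))
    s=robot.read_state();print(s['t'],s['tool_pos'],s['orientation'])
E
python3 -c "
from tag import *
tag('w2')"
```

```text
7427 [ 223  352  289   32 7427] ((757.779541015625, -127.372802734375), (418.4169006347656, 54.599578857421875), 84.02863311767578) z 0.3009905613648653
3.275 [ 0.47105723 -0.26372245  0.19989827] [1.60677839e-01 3.13704114e+00 7.42828498e-04]
```

View pics/w2.png

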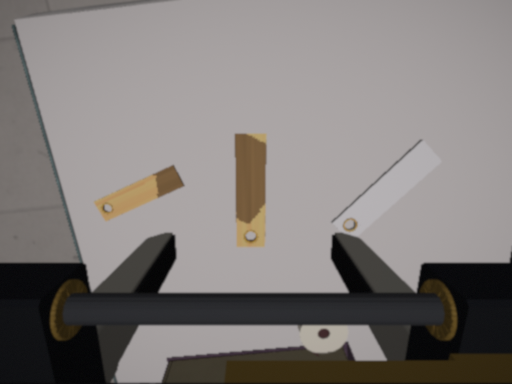

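The tag is at px (235–267, 133–247), half in shadow, with its hole at (251,236). I'll segment it within that region.

```bash
cat > seg.py <<'E'
from h import *
def seg(fn,box,zt,hole=None):
    z=np.load('pics/%s.npz'%fn);im,W,K,R,t=[z[k] for k in ['im','W','K','R','t']]
    hsv=cv2.cvtColor(im,cv2.COLOR_RGB2HSV);m=(hsv[...,1]>80).astype(np.uint8)
    b=np.zeros_like(m);b[box[2]:box[3],box[0]:box[1]]=1;m*=b
    v,u=np.nonzero(m);p=np.array([proj_z(K,R,t,(a,c),zt)[:2] for a,c in zip(u,v)])
    print(len(p),cv2.minAreaRect(p.astype(np.float32)*1000),'z',np.median(W[m>0][:,2]))
    if hole: print('hole',proj_z(K,R,t,hole,zt+.001).round(4))
E
python3 -c "
from seg import *
seg('w2',(222,282,118,262),.006,(251,236))"
```

```text
3128 ((483.9371032714844, -268.70684814453125), (34.13200378417969, 137.75343322753906), 83.96467590332031) z 0.00549020374772651
hole [ 0.5387 -0.2736  0.007 ]
```

Request:
move_arm(deltas=[0.0257, -0.0035, 0.05, 0, 0, 0, 1, 0.0257, -0.0035, 0.1, 0, 0, 0, 1, 0.0257, -0.0035, 0.15, 0, 0, 0, 1, 0.0257, -0.0035, 0.175, 0, 0, 0, 1, 0.0257, -0.0035, 0.186, 0, 0, 0, 1, 0.0257, -0.0035, 0.187, 0, 0, 0, 1, 0.0257, -0.0035, 0.187, 0, 0, 0, 0.2, 0.0257, -0.0035, 0.187, 0, 0, 0, 0.2, 0.0257, -0.0035, 0.187, 0, 0, 0, 0.2, 0.0257, -0.0035, 0.187, 0, 0, 0, 0.2, 0.0257, -0.0035, 0.187, 0, 0, 0, 0.2, 0.0257, -0.0035, 0.187, 0, 0, 0, 0.2], squeeze=15)

```text
t: 4.78
tool_pos: [0.4444, -0.2662, 0.0126]
orientation: [-0.163, -3.137, -0.0]
force: [-0.2, 0.2, 0.5]
opening: 0.0376
gripper_force: 0.1
```

Request:
move_arm(deltas=[0, 0, 0, 0, 0, 0, 0.2, 0, 0, 0, 0, 0, 0, 0.2, 0, 0, 0, 0, 0, 0, 0.2, 0, 0, 0, 0, 0, 0, 0.2], squeeze=20)

```text
t: 5.28
tool_pos: [0.4445, -0.2661, 0.0126]
orientation: [-0.163, -3.137, -0.0]
force: [-0.4, -0.2, 0.0]
opening: 0.0358
gripper_force: 20.0
```

Request:
move_arm(deltas=[0, 0, -0.03, 0, 0, 0, 0.2, 0, 0.0, -0.067, 0, 0, 0, 0.2, 0.004, 0.05, -0.067, 0, 0, -0.01, 0.2, 0.008, 0.1, -0.067, 0, 0, -0.02, 0.2, 0.012, 0.15, -0.067, 0, 0, -0.03, 0.2, 0.016, 0.2, -0.067, 0, 0, -0.04, 0.2, 0.02, 0.25, -0.067, 0, 0, -0.05, 0.2, 0.024, 0.3, -0.067, 0, 0, -0.06, 0.2, 0.027, 0.345, -0.067, 0, 0, -0.068, 0.2, 0.0283, 0.37, -0.067, 0, 0, -0.068, 0.2, 0.0283, 0.3736, -0.067, 0, 0, -0.068, 0.2, 0.0283, 0.3736, -0.067, 0, 0, -0.068, 0.2])

```text
t: 6.78
tool_pos: [0.4549, 0.108, 0.0795]
orientation: [-0.055, -3.141, 0.001]
force: [-0.5, -0.2, -0.8]
opening: 0.0354
gripper_force: 20.0
```

```bash
python3 - <<'E'
from h import *
im,d,W=grab('wrist','w3')
s=robot.read_state();print(s['t'],s['tool_pos'],s['orientation'],s['force'],s['opening'])
W2=W.reshape(-1,3)
s=(abs(W2[:,0]-.64)<.12)&(abs(W2[:,1]-.095)<.075)&(d.ravel()>0)
for lo,hi in [(.13,.15),(.07,.085),(.009,.016)]:
    q=W2[s&(W2[:,2]>lo)&(W2[:,2]<hi)]
    if len(q)>4: print(lo,len(q),q.mean(0).round(4),cv2.minAreaRect(q[:,:2].astype(np.float32)*1000))
E
```

```text
6.825 [0.45499804 0.1076901  0.07952497] [-5.65692086e-02 -3.14080753e+00  5.95827298e-04] [ 1.12220931  0.12144791 -1.01518685] 0.0356811704369349
0.07 1019 [0.5272 0.107  0.072 ] ((527.7522583007812, 106.74359130859375), (35.906768798828125, 15.46423625946045), 89.78018188476562)
0.009 340 [0.5872 0.1015 0.0115] ((588.1693115234375, 103.49562072753906), (94.91468048095703, 11.838003158569336), 87.79907989501953)
```

View pics/w3.png

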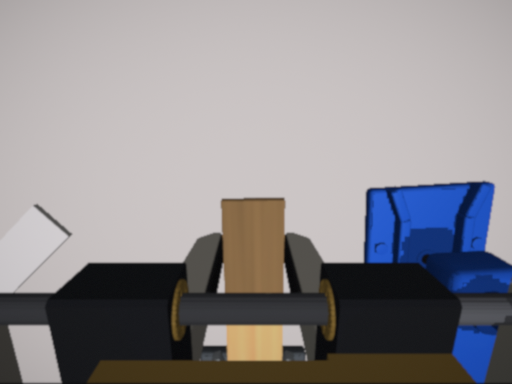

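The picture shows the tag held square between the fingers (px 222–285, from row 198 down). I'll check its tilt and heading from the depth.

```bash
python3 - <<'E'
from h import *
z=np.load('pics/w3.npz');W=z['W'];im=z['im']
hsv=cv2.cvtColor(im,cv2.COLOR_RGB2HSV)
m=(hsv[...,1]>80);b=np.zeros_like(m);b[195:290,205:300]=1;b[328:358,205:300]=1;m&=b
P=W[m];P=P[(P[:,2]>.06)&(P[:,2]<.09)]
A=np.c_[P[:,0]-.455,P[:,1]-.107,np.ones(len(P))]
print(len(P),np.linalg.lstsq(A,P[:,2],rcond=None)[0], P.min(0),P.max(0))
for lo in np.arange(.385,.55,.012):
    q=P[(P[:,0]>lo)&(P[:,0]<lo+.012)]
    if len(q)>20: print(round(lo,3),len(q),q[:,1].min().round(4),q[:,1].max().round(4),q[:,2].mean().round(4))
R=robot.read_camera('scene');im,d,W=grab('scene','s2')
hsv=cv2.cvtColor(im,cv2.COLOR_RGB2HSV)
m=(hsv[...,1]>70)&(W[...,2]>.05)&(W[...,2]<.1)&(W[...,0]>.46)&(W[...,0]<.6)&(abs(W[...,1]-.1)<.05)&(hsv[...,0]<28)
P=W[m];print(len(P),P.min(0),P.max(0),np.polyfit(P[:,0],P[:,2],1) if len(P)>5 else 0)
E
```

```text
7162 [-0.00382604 -0.00259494  0.07232337] [0.42446547 0.08879853 0.067437  ] [0.53347999 0.12732808 0.08307523]
0.421 946 0.0917 0.1266 0.0722
0.433 1193 0.091 0.1261 0.0724
0.445 1229 0.0899 0.1273 0.0726
0.457 1097 0.0905 0.1263 0.0723
0.469 1009 0.0906 0.1251 0.0722
0.481 39 0.0932 0.125 0.072
0.505 587 0.0893 0.1241 0.0721
0.517 846 0.0888 0.1247 0.072
0.529 216 0.0891 0.1246 0.0719
167 [0.46819954 0.08558382 0.0666809 ] [0.56263367 0.12011506 0.07699316] [-0.00414946  0.07514249]
```

Request:
move_arm(deltas=[0, 0, 0.03, 0, 0, 0, 0.2, 0, 0, 0.05, 0, 0, 0, 0.2, 0, 0, 0.052, 0, 0, 0, 0.2, -0.01, 0, 0.052, 0, 0, 0, 0.2, -0.02, 0, 0.052, 0, 0, 0, 0.2, -0.03, 0, 0.052, 0, 0, 0, 0.2, -0.036, 0, 0.052, 0, 0, 0, 0.2, -0.042, 0, 0.052, 0, 0, 0, 0.2, -0.048, 0, 0.052, 0, 0, 0, 0.2, -0.054, 0, 0.052, 0, 0, 0, 0.2, -0.06, 0, 0.052, 0, 0, 0, 0.2, -0.06, 0, 0.052, 0, 0, 0, 0.2])

```text
t: 8.43
tool_pos: [0.5155, 0.1062, 0.0277]
orientation: [0.056, 3.141, 0.0]
force: [0.1, 0.5, -0.1]
opening: 0.0356
gripper_force: 20.0
```

Request:
move_arm(deltas=[-0.006, 0, 0, 0, 0, 0, 0.2, -0.012, 0, 0, 0, 0, 0, 0.2, -0.018, 0, 0, 0, 0, 0, 0.2, -0.024, 0, 0, 0, 0, 0, 0.2, -0.028, 0, 0, 0, 0, 0, 0.2, -0.028, 0, 0, 0, 0, 0, 0.2])

```text
t: 9.18
tool_pos: [0.5433, 0.1052, 0.0276]
orientation: [0.056, 3.141, 0.0]
force: [-0.3, 0.7, 0.2]
opening: 0.0357
gripper_force: 20.0
```

```bash
python3 - <<'E'
from h import *
im,d,W=grab('side','sd1')
im,d,W=grab('scene','s3')
a=cv2.imread('pics/sd1.png')[145:215,215:305];b=cv2.imread('pics/s3.png')[145:215,215:305]
cv2.imwrite('pics/v3.png',np.hstack([cv2.resize(q,None,fx=4.4,fy=4.4,interpolation=cv2.INTER_CUBIC) for q in (a,b)]))
E
```

```text
(no output)
```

View pics/v3.png

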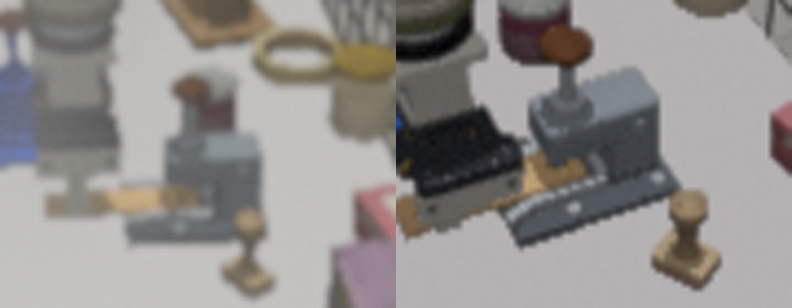

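The tag is inside the channel under the head in both views. I'll lower it almost to the bed, then feel for the stop.

Request:
move_arm(deltas=[0, 0, 0.001, 0, 0, 0, 0.2, 0, 0, 0.002, 0, 0, 0, 0.2, -0.001, 0, 0.002, 0, 0, 0, 0.2, -0.002, 0, 0.002, 0, 0, 0, 0.2, -0.003, 0, 0.002, 0, 0, 0, 0.2, -0.003, 0, 0.002, 0, 0, 0, 0.2])

```text
t: 10.02
tool_pos: [0.5461, 0.1051, 0.0257]
orientation: [0.056, 3.141, -0.0]
force: [0.2, 0.0, -0.8]
opening: 0.0357
gripper_force: 20.0
```

Request:
move_arm(deltas=[-0.0005, 0, 0, 0, 0, 0, 0.2, -0.001, 0, 0, 0, 0, 0, 0.2, -0.0015, 0, 0, 0, 0, 0, 0.2, -0.0015, 0, 0, 0, 0, 0, 0.2])

```text
t: 10.52
tool_pos: [0.5475, 0.1051, 0.0256]
orientation: [0.056, 3.141, -0.0]
force: [0.6, -0.1, -0.5]
opening: 0.0355
gripper_force: 20.0
```

Request:
move_arm(deltas=[-0.0005, 0, 0, 0, 0, 0, 0.2, -0.001, 0, 0, 0, 0, 0, 0.2, -0.001, 0, 0, 0, 0, 0, 0.2])

```text
t: 10.9
tool_pos: [0.5486, 0.105, 0.0256]
orientation: [0.056, 3.141, -0.0]
force: [-1.0, 0.6, -0.6]
opening: 0.0354
gripper_force: 20.0
```

Request:
move_arm(deltas=[-0.0005, 0, 0, 0, 0, 0, 0.2, -0.001, 0, 0, 0, 0, 0, 0.2, -0.001, 0, 0, 0, 0, 0, 0.2])

```text
t: 11.28
tool_pos: [0.5491, 0.105, 0.0254]
orientation: [-0.056, -3.14, 0.0]
force: [-2.4, -0.7, -0.1]
opening: 0.0356
gripper_force: 20.0
```

Request:
move_arm(deltas=[-0.0003, 0, 0, 0, 0, 0, 0.2, -0.0006, 0, 0, 0, 0, 0, 0.2, -0.0006, 0, 0, 0, 0, 0, 0.2])

```text
t: 11.65
tool_pos: [0.5492, 0.105, 0.0251]
orientation: [-0.056, -3.139, 0.0]
force: [-5.7, 0.0, -0.6]
opening: 0.0358
gripper_force: 20.0
```

Request:
move_arm(deltas=[0.0008, 0, 0.0003, 0, 0, 0, 0.2, 0.0008, 0, 0.0007, 0, 0, 0, 0.2, 0.0008, 0, 0.0007, 0, 0, 0, 0.2])

```text
t: 12.02
tool_pos: [0.5492, 0.105, 0.0249]
orientation: [-0.056, -3.141, 0.0]
force: [-5.1, 0.8, -1.0]
opening: 0.0355
gripper_force: 20.0
```

Request:
move_arm(deltas=[0, 0, 0, 0, 0, 0, 0.41, 0, 0, 0, 0, 0, 0, 0.44, 0, 0, 0, 0, 0, 0, 0.55, 0, 0, 0, 0, 0, 0, 0.65, 0, 0, 0, 0, 0, 0, 0.65])

```text
t: 12.65
tool_pos: [0.5494, 0.105, 0.025]
orientation: [0.056, 3.141, -0.0]
force: [-0.6, 0.1, 0.3]
opening: 0.0599
gripper_force: 0.0
```

```bash
python3 - <<'E'
from h import *
im,d,W=grab('wrist','w4')
hsv=cv2.cvtColor(im,cv2.COLOR_RGB2HSV)
m=(hsv[...,1]>80);b=np.zeros_like(m);b[150:290,205:300]=1;b[328:358,205:300]=1;m&=b
P=W[m];P=P[(P[:,2]>.005)&(P[:,2]<.03)]
print(len(P),np.linalg.lstsq(np.c_[P[:,0]-.59,P[:,1]-.104,np.ones(len(P))],P[:,2],rcond=None)[0],P.min(0),P.max(0))
s=robot.read_state();print(s['t'],s['tool_pos'],s['force'],s['opening'])
E
```

```text
7122 [2.95743704e-05 3.85973853e-03 1.73712185e-02] [0.51852857 0.0843362  0.00995577] [0.63272032 0.12314191 0.01961435]
12.7 [0.5493868  0.10502618 0.02496978] [-0.61328175 -0.11867472  0.70616556] 0.060105484722839476
```

View pics/w4.png

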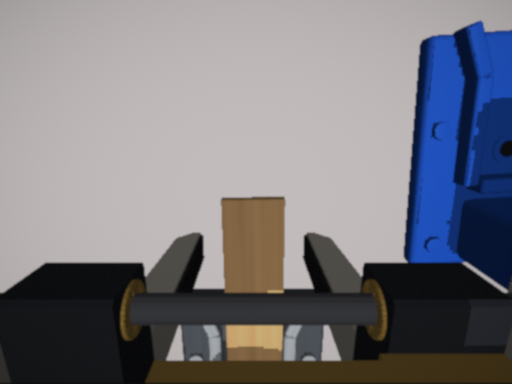

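The tag lies flat, with its rear edge at x=0.5185, as expected when home. Now I'll go over the knob with the fingers shut.

Request:
move_arm(deltas=[0, 0, -0.01, 0, 0, 0, 0.65, 0, 0, -0.05, 0, 0, 0, 0.65, 0, 0, -0.1, 0, 0, 0, 0.4, 0, 0, -0.15, 0, 0, 0, 0.2, 0, 0, -0.155, 0, 0, 0, 0, -0.04, 0, -0.155, 0, 0, 0, 0, -0.08, 0, -0.155, 0, 0, 0, 0, -0.095, 0, -0.155, 0, 0, 0, 0, -0.095, 0, -0.145, 0, 0, 0, 0, -0.095, 0, -0.135, 0, 0, 0, 0, -0.095, 0, -0.132, 0, 0, 0, 0, -0.095, 0, -0.132, 0, 0, 0, 0])

```text
t: 14.2
tool_pos: [0.6435, 0.1017, 0.1565]
orientation: [-0.056, -3.14, 0.0]
force: [-0.4, -0.1, 1.0]
opening: 0.0006
gripper_force: 0.0
```

```bash
python3 - <<'E'
from h import *
im,d,W=grab('scene','s4'); im2,d2,W2=grab('side','sd4'); im3,_,W3=grab('wrist','w5')
cv2.imwrite('pics/v5.png',np.hstack([cv2.resize(q[120:210,215:305,::-1],(400,400),interpolation=cv2.INTER_CUBIC) for q in (im,im2)]))
s=robot.read_state();print(s['t'],s['tool_pos'],s['force'],s['opening'])
hsv=cv2.cvtColor(im3,cv2.COLOR_RGB2HSV);m=(hsv[...,1]>80)&(W3[...,2]>.005)&(W3[...,2]<.03)&(abs(W3[...,1]-.1)<.04);P=W3[m]
print(len(P),P.min(0),P.max(0),np.linalg.lstsq(np.c_[P[:,0]-.55,P[:,1]-.104,np.ones(len(P))],P[:,2],rcond=None)[0])
E
```

```text
14.35 [0.64435745 0.10167766 0.15755193] [ 0.01537163 -0.6966182   0.0944671 ] 0.0005399982269170278
4393 [0.51957226 0.08513804 0.01027732] [0.62869113 0.12342779 0.02018574] [-0.00182869  0.00505011  0.01750558]
```

View pics/v5.png

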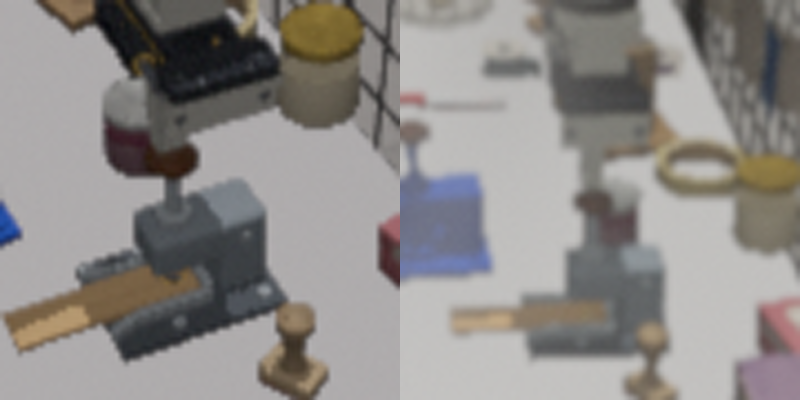

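Both views show the fingertips centred above the knob and the tag flat in the channel. Now I'll press.

Request:
move_arm(deltas=[0, 0, 0.003, 0, 0, 0, 0, 0, 0, 0.006, 0, 0, 0, 0, 0, 0, 0.008, 0, 0, 0, 0, 0, 0, 0.01, 0, 0, 0, 0, 0, 0, 0.012, 0, 0, 0, 0, 0, 0, 0.014, 0, 0, 0, 0, 0, 0, 0.016, 0, 0, 0, 0, 0, 0, 0.016, 0, 0, 0, 0])

```text
t: 15.35
tool_pos: [0.6444, 0.1016, 0.1409]
orientation: [0.056, 3.141, 0.0]
force: [-0.2, -0.8, 3.2]
opening: 0.0002
gripper_force: 1.6
```

Request:
move_arm(deltas=[0, 0, 0.0007, 0, 0, 0, 0, 0, 0, 0.0014, 0, 0, 0, 0, 0, 0, 0.002, 0, 0, 0, 0, 0, 0, 0.002, 0, 0, 0, 0])

```text
t: 15.85
tool_pos: [0.6443, 0.1016, 0.139]
orientation: [0.056, 3.141, 0.0]
force: [1.2, 0.4, 3.4]
opening: 0.0004
gripper_force: 1.7
```

Request:
move_arm(deltas=[0, 0, 0.0005, 0, 0, 0, 0, 0, 0, 0.001, 0, 0, 0, 0, 0, 0, 0.0015, 0, 0, 0, 0, 0, 0, 0.0015, 0, 0, 0, 0])

```text
t: 16.35
tool_pos: [0.6443, 0.1016, 0.1374]
orientation: [0.056, 3.141, 0.0]
force: [1.2, -0.7, 4.6]
opening: 0.0007
gripper_force: 1.8
```

Request:
move_arm(deltas=[0, 0, 0.0005, 0, 0, 0, 0, 0, 0, 0.001, 0, 0, 0, 0, 0, 0, 0.001, 0, 0, 0, 0])

```text
t: 16.73
tool_pos: [0.6443, 0.1016, 0.1364]
orientation: [0.056, 3.141, 0.0]
force: [1.6, -0.0, 3.4]
opening: 0.0006
gripper_force: 1.8
```

Request:
move_arm(deltas=[0, 0, 0.0005, 0, 0, 0, 0, 0, 0, 0.001, 0, 0, 0, 0, 0, 0, 0.001, 0, 0, 0, 0])

```text
t: 17.1
tool_pos: [0.6443, 0.1016, 0.1354]
orientation: [0.056, 3.141, 0.0]
force: [2.6, 0.3, 4.2]
opening: 0.0006
gripper_force: 1.9
```

Request:
move_arm(deltas=[0, 0, 0.0005, 0, 0, 0, 0, 0, 0, 0.001, 0, 0, 0, 0, 0, 0, 0.001, 0, 0, 0, 0])

```text
t: 17.48
tool_pos: [0.6443, 0.1016, 0.1344]
orientation: [0.056, 3.141, -0.0]
force: [1.9, -0.4, 4.0]
opening: 0.0005
gripper_force: 1.9
```

Request:
move_arm(deltas=[0, 0, 0.0005, 0, 0, 0, 0, 0, 0, 0.001, 0, 0, 0, 0, 0, 0, 0.001, 0, 0, 0, 0])

```text
t: 17.85
tool_pos: [0.6443, 0.1016, 0.1334]
orientation: [0.056, 3.141, -0.0]
force: [2.4, -0.3, 3.5]
opening: 0.0005
gripper_force: 2.0
```

Request:
move_arm(deltas=[0, 0, 0.0005, 0, 0, 0, 0, 0, 0, 0.001, 0, 0, 0, 0, 0, 0, 0.001, 0, 0, 0, 0])

```text
t: 18.23
tool_pos: [0.6443, 0.1016, 0.1324]
orientation: [0.056, 3.141, 0.0]
force: [1.9, 0.9, 3.7]
opening: 0.0007
gripper_force: 2.1
```

Request:
move_arm(deltas=[0, 0, 0.0005, 0, 0, 0, 0, 0, 0, 0.001, 0, 0, 0, 0, 0, 0, 0.001, 0, 0, 0, 0])

```text
t: 18.6
tool_pos: [0.6443, 0.1016, 0.1314]
orientation: [0.056, 3.141, 0.0]
force: [2.2, -0.1, 4.1]
opening: 0.0003
gripper_force: 2.1
```

Request:
move_arm(deltas=[0, 0, 0.0005, 0, 0, 0, 0, 0, 0, 0.001, 0, 0, 0, 0, 0, 0, 0.001, 0, 0, 0, 0])

```text
t: 18.98
tool_pos: [0.6443, 0.1016, 0.1304]
orientation: [0.056, 3.141, 0.0]
force: [3.4, -0.3, 3.5]
opening: 0.0003
gripper_force: 2.2
```

Request:
move_arm(deltas=[0, 0, 0.0005, 0, 0, 0, 0, 0, 0, 0.001, 0, 0, 0, 0, 0, 0, 0.001, 0, 0, 0, 0])

```text
t: 19.35
tool_pos: [0.6443, 0.1016, 0.1302]
orientation: [0.056, 3.141, 0.0]
force: [1.3, 0.3, 8.2]
opening: 0.0006
gripper_force: 4.4
```

Stop reached, at about 5–6 N per mm of command. I'll creep up.

Request:
move_arm(deltas=[0, 0, 0.0004, 0, 0, 0, 0, 0, 0, 0.0008, 0, 0, 0, 0, 0, 0, 0.0008, 0, 0, 0, 0])

```text
t: 19.73
tool_pos: [0.6444, 0.1016, 0.1302]
orientation: [0.056, 3.14, -0.0]
force: [-1.8, -0.1, 13.0]
opening: 0.0003
gripper_force: 6.7
```

Request:
move_arm(deltas=[0, 0, 0.0004, 0, 0, 0, 0, 0, 0, 0.0008, 0, 0, 0, 0, 0, 0, 0.0008, 0, 0, 0, 0, 0, 0, 0.0008, 0, 0, 0, 0, 0, 0, 0.0008, 0, 0, 0, 0, 0, 0, 0.0008, 0, 0, 0, 0])

```text
t: 20.48
tool_pos: [0.6444, 0.1016, 0.1301]
orientation: [0.056, 3.14, -0.0]
force: [-4.3, -0.2, 17.3]
opening: 0.0004
gripper_force: 8.9
```

Request:
move_arm(deltas=[0, 0, 0, 0, 0, 0, 0, 0, 0, 0, 0, 0, 0, 0, 0, 0, 0, 0, 0, 0, 0])

```text
t: 20.85
tool_pos: [0.6444, 0.1016, 0.1301]
orientation: [0.056, 3.14, -0.0]
force: [-4.5, -0.5, 17.5]
opening: 0.0002
gripper_force: 8.9
```

Request:
move_arm(deltas=[0, 0, -0.002, 0, 0, 0, 0, 0, 0, -0.005, 0, 0, 0, 0, 0, 0, -0.009, 0, 0, 0, 0, 0, 0, -0.014, 0, 0, 0, 0, 0, 0, -0.019, 0, 0, 0, 0, 0, 0, -0.024, 0, 0, 0, 0, 0, 0, -0.03, 0, 0, 0, 0, 0, 0, -0.05, 0, 0, 0, 0, 0.05, 0, -0.08, 0, 0, 0, 0, 0.1, 0, -0.08, 0, 0, 0, 0, 0.1, 0, -0.08, 0, 0, 0, 0])

```text
t: 22.22
tool_pos: [0.5411, 0.1055, 0.2081]
orientation: [-0.055, -3.139, 0.0]
force: [-0.1, -0.2, 0.4]
opening: 0.0005
gripper_force: 0.0
```

```bash
python3 - <<'E'
from h import *
im3,d3,W3=grab('wrist','w6'); im,d,W=grab('scene','s6')
s=robot.read_state();print(s['t'],s['tool_pos'],s['force'])
hsv=cv2.cvtColor(im3,cv2.COLOR_RGB2HSV);m=(hsv[...,1]>80)&(W3[...,2]>.005)&(W3[...,2]<.03)&(abs(W3[...,1]-.1)<.04)&(W3[...,0]<.63)&(W3[...,0]>.5);P=W3[m]
print(len(P),P.min(0),P.max(0),np.linalg.lstsq(np.c_[P[:,0]-.55,P[:,1]-.104,np.ones(len(P))],P[:,2],rcond=None)[0])
for V in (W,W3):
    q=V[(abs(V[...,0]-.644)<.03)&(abs(V[...,1]-.1)<.03)&(V[...,2]>.1)&(V[...,2]<.16)];print('knob',len(q),np.median(q,0))
cv2.imwrite('pics/v6.png',np.hstack([im3[:,:,::-1][:,100:420],cv2.resize(im[110:220,200:310,::-1],(384,384),interpolation=cv2.INTER_CUBIC)]))
E
```

```text
22.325 [0.54460334 0.10524638 0.20913043] [ 0.74439182 -0.5647176   0.28291433]
1975 [0.51962248 0.0852657  0.00684924] [0.60622426 0.12242448 0.02038239] [-0.00167575  0.00463743  0.01748973]
knob 120 [0.64279336 0.09601255 0.13915183]
knob 119 [0.65196648 0.10204754 0.13951205]
```

View pics/v6.png

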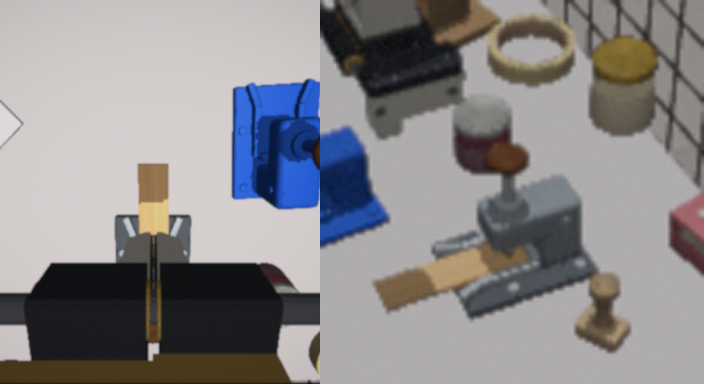

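The knob is back up at 139 mm, the tag is flat and home, the bystanders are untouched and the robot is clear. Handing in.

```bash
python3 -c "
from plant import robot
print(robot.close_job())"
```

```text
the job is handed in; nothing more can be done
None
```

The job is handed in at about 22 s, with no verdict returned: the tag lies flat and home against the back stop. The knob was held at its stop at about 17.5 N for over half a second and sprang back up, and the jar, stamp and spool were not touched.

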